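# Stand the leaning profile strut upright in its bin

### The job

Two offcuts of aluminium profile have slumped over in their deep blue bins and stick out over the bench. Tip the one with the orange end cap upright, so that it stands on the floor of the bin it is in, cap up, and let go of it. Handle it gently, without lifting its foot out of the bin or dropping it, and leave the green-capped strut as it is.

Things in the scene. Friction and masses are not known exactly. Their poses are not given: they have to be found in the camera images.
- orange_strut_mid (a point): To stand up: aluminium profile strut 30 x 30 x 240 mm, 0.15 to 0.31 kg, orange cap on its top 12 mm. Point: its centre. z axis: along it from foot to cap; x, y: square to its flat sides. Starts leaning about 33 degrees: foot on its bin's floor at the wall farthest from the robot, resting on the rim nearest the robot, capped end sticking out over that rim; its y axis level, along the bin's y.
- bin_a: Holds the orange-capped strut (left or right by chance): deep blue open bin, fixed, outside 120 (its x) x 90 (y) x 135 mm high, walls and floor 5 mm, inside 110 x 80 mm, 130 mm deep. Origin: centre of its underside, on the bench; z up; x points away from the robot, turned up to 23 degrees left or right.
- green_strut_mid (a point): To leave alone: aluminium profile strut 30 x 30 x 240 mm, 0.15 to 0.31 kg, green cap on its top 12 mm. Point: its centre. z axis: along it from foot to cap; x, y: square to its flat sides. Starts leaning about 33 degrees: foot on its bin's floor at the wall farthest from the robot, resting on the rim nearest the robot, capped end sticking out over that rim; its y axis level, along the bin's y.
- bin_b: Holds the green-capped strut: deep blue open bin, fixed, outside 120 (its x) x 90 (y) x 135 mm high, walls and floor 5 mm, inside 110 x 80 mm, 130 mm deep. Origin: centre of its underside, on the bench; z up; x points away from the robot, turned up to 23 degrees left or right.
Things that resemble listed ones, but are neither listed nor needed, are in the scene too. What is shaped like the part that bears orange_strut_mid but pink or yellow is not meant.

How it is judged:
At the end, for the whole second after the job is handed in: The orange-capped strut stands released and at rest on the floor of its own bin, cap up, within 10 degrees of upright; its centre is 115 to 135 mm above the bench and within 65 mm of the bin's middle seen from above; the green-capped strut has moved less than 20 mm (angle between orange_strut_mid's own z axis and vertical below 0.175 rad and z of orange_strut_mid in the frame of bin_a between 0.115 and 0.135 m and horizontal distance between orange_strut_mid and bin_a below 0.065 m and contact force between orange_strut and the arm below 0.1 N and contact force between orange_strut and the fingers below 0.1 N and linear speed of orange_strut below 0.03 m/s and distance of green_strut_mid from where it was at the start of the episode below 0.02 m); the robot touches nothing.
It fails at once if the orange-capped strut is lifted out of its bin (its centre more than 250 mm above the bench) (z of orange_strut_mid in the frame of bin_a above 0.25 m).
It fails at once if the orange-capped strut is dropped or flung (faster than 0.9 m/s) (linear speed of orange_strut above 0.9 m/s).
It fails at once if the green-capped strut is moved by more than 20 mm (distance of green_strut_mid from where it was at the start of the episode above 0.02 m).
It also fails if it takes over 38 s, if anything falls off the work surface, if the arm or the gripper's body presses on something with over 40 N, if the wrist force passes 120 N, or if a joint passes its speed limit or range.

### The arm

A 6-joint arm with a two-finger parallel gripper is mounted at the origin on the work surface. World frame = base frame: x ahead of the robot, y to its left, z up, the work surface at z = 0. Lengths are in m, angles in rad, forces in N, time in s.
With the tool pointing down it reaches from about 0.35 to 0.85 m from the base axis. Payload 8.1 kg.
Tool frame: the origin (TCP) lies at the centre of the arm's flange, where the gripper is bolted on; the fingertips stand 186 mm ahead of it and the grasp point (between the pads) lies 167 mm ahead of it; z points along the fingers, y is the direction in which the jaws open and shut (so a half turn about z gives the same grasp; the last joint's range is limited). The gripper opens to 93 mm and grips with 3 to 60 N. Pads are 15 mm wide; open, the fingers measure 128 mm over their backs; the gripper's body (75 mm by 188 mm) begins 65 mm behind the grasp point.
Start: joints at [1.134, 0.13, 1.488, -0, 1.523, -0.085], TCP at [0.207, 0.563, 0.405] pointing down, gripper open.
Joint ranges: [-2.96, 2.96], [-0.89, 2.26], [0.02, 2.5], [-1.34, 4.48], [0, 2.73], [-2.66, 2.66]. Speed limits (rad/s): [2.39, 2.39, 2.79, 3.14, 3.14, 3.14].

### API

Orientations are given as a rotation vector (axis times angle).
In Python, from plant import robot, viewer, order gives the robot as it stands.
- The arm moves only by the tool apply_moves, never from a script. Its argument "deltas" is a list of rows, each a list of 3 entries, a list of its own where there are three numbers: the finger opening in mm, from 0 to 93, then the shift along the tool's x, y, z in mm, then the turn about the tool's z in rad. In form: [[grip, [dx, dy, dz], yaw], ...]. A call has 1 to 5 rows; each row shifts and turns the commanded pose from where the row before left it, along the tool's axes as they then stand; what a row does not reach is not made up. A row lasts 1/8 s, in which the tool goes at most 62.5 mm and 10.7 degrees, less where a joint would pass 70% of its speed; a pose out of reach is approached as far as the arm can. A call is refused whole if a number of a shift passes 62.5 or a number of a turn 0.188, either way. A call with a gripper value outside its range is refused whole. The fingers move at their own pace and stop on an object; "grip_force" is the grip in N (left out, the last holds). Time passes only in rows, so rows that do not move let the fingers close. It gives the time, the measured TCP pose, the force and the opening at its end, in the units of the state.
- robot.read_state(): the state, without advancing time (a new reading comes with each control period).
- viewer.read_camera(name): name is "scene" or "top"; returns the picture (480x640x3 uint8, blue, green, red); there is no depth.
- viewer.get_calibration(name): a dict with "fx", "fy", "cx", "cy" (pixels), "R" (3x3) and "t" (3): a world point X has camera coordinates R X + t. Camera axes: x right, y down, z forward; pixel columns grow to the right and rows downward; lengths in m; the calibration is good to about 2 mm. A picture is of the moment at which its call begins. get_calibration takes no time and is no camera call.
- order.close_job(): hands the job in, once; it reports no verdict.
The state is a dict: "t": time; "q": joint angles; "dq": joint speeds; "joint_torque": joint torques, N m; "tool_pos": TCP position; "orientation": TCP orientation; "force": force on the tool from outside, world axes, zero at the start; "wrist_torque": the same for the moment, N m; "opening": finger opening in m.
Only numpy, scipy, OpenCV 4.12 (cv2) and the standard library are available. Lean on these libraries where they do the work, as an engineer would, in place of code of your own. Each camera call takes 0.05 s, during which the arm holds its last target. There are 200 camera calls.

## Working session

There is one attempt and no reset: what is moved stays moved. The work goes in short steps, Python scripts to look and compute and a tool call to move; the robot and the scene stay as the last step left them, time stands still between calls to the robot, and variables do not carry over. Pictures are saved under pics/ and viewed, about 8 in all and at most 12, crops included, and the job is handed in when it is done.

Besides the shell and the picture viewer there is one more tool, called after "Call:" as name(argument=value, ...) on one line, values as JSON. apply_moves: Moves the arm, as the interface text tells. Its arguments: {"type":"object","properties":{"deltas":{"type":"array"},"grip_force":{"type":"number"}},"required":["deltas"]}

```bash
mkdir -p pics; python3 - <<'E'
from plant import robot, viewer, order
import cv2,numpy as np
for n in("scene","top"):
    im=viewer.read_camera(n);cv2.imwrite(f"pics/{n}0.png",im)
    c=viewer.get_calibration(n);print(n,{k:np.round(v,4).tolist() for k,v in c.items()})
print(robot.read_state())
E
```

```text
scene {'fx': 566.5502, 'fy': 566.5502, 'cx': 318.2816, 'cy': 244.2784, 'R': [[0.8707, 0.4918, -0.0054], [0.3897, -0.6963, -0.6028], [-0.3002, 0.5227, -0.7979]], 't': [-0.4039, -0.0572, 1.3083]}
top {'fx': 458.5531, 'fy': 458.5531, 'cx': 311.8386, 'cy': 233.9175, 'R': [[-0.016, -0.9996, -0.0219], [-0.9814, 0.0198, -0.1911], [0.1914, 0.0184, -0.9813]], 't': [0.0884, 0.4273, 0.9603]}
{'t': 0.1, 'q': array([ 1.13357354e+00,  1.31103144e-01,  1.48913483e+00, -3.97651353e-06,
        1.52302700e+00, -8.54068051e-02]), 'dq': array([ 5.27008451e-05, -2.52352857e-03, -2.67782248e-03, -1.88563695e-03,
       -1.26969597e-03,  4.39241349e-04]), 'joint_torque': array([-2.92903287e-04, -5.61332738e+01, -4.93102241e+01,  7.68645597e-02,
        2.90176825e-02, -6.33788864e-05]), 'tool_pos': array([0.20666056, 0.56307347, 0.40380117]), 'orientation': array([-5.49710178e-01, -3.09268918e+00,  2.53896236e-03]), 'force': array([ 0.21826227, -1.18050406, -0.3992239 ]), 'wrist_torque': array([-0.01220221,  0.02369434, -0.0252456 ]), 'opening': 0.09285372341660623}
```

View pics/scene0.png

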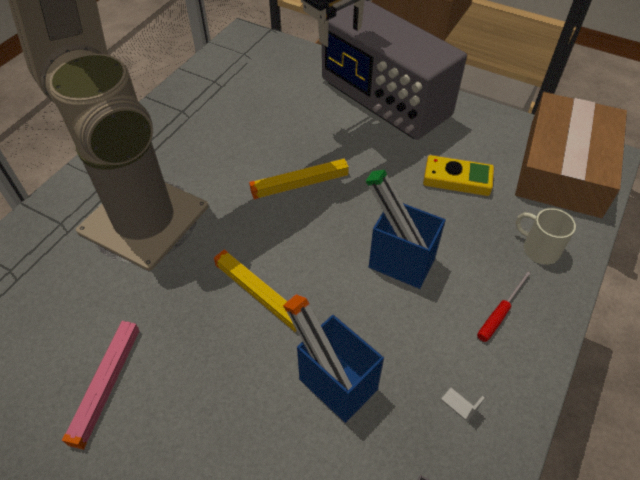

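View pics/top0.png

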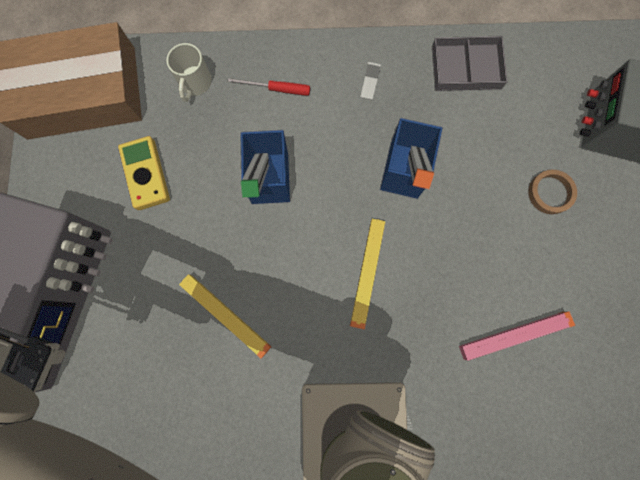

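Candidates for the orange-capped strut:
- A: aluminium strut in the right-hand bin, scene (297,304), top (423,178).
- B: yellow strut with an orange end, scene (255,190), top (264,350).
- C: yellow strut with an orange end, scene (221,258), top (358,323).
- D: pink strut with an orange end, scene (75,438), top (570,320).
- E: green-capped strut, scene (377,177), which must be left alone.

I choose A, because it is aluminium and stands in a bin. Next I check it in one close crop.

```bash
python3 - <<'E'
import cv2,numpy as np
s=cv2.imread("pics/scene0.png");t=cv2.imread("pics/top0.png")
a=cv2.resize(s[285:425,285:395],None,fx=4,fy=4,interpolation=cv2.INTER_CUBIC)
b=cv2.resize(t[110:208,372:452],None,fx=4.5,fy=4.5,interpolation=cv2.INTER_CUBIC)
o=np.zeros((560,800,3),np.uint8);o[:a.shape[0],:a.shape[1]]=a;o[:b.shape[0],440:440+b.shape[1]]=b
cv2.imwrite("pics/crop1.png",o)
for n,im,(x0,y0,x1,y1) in(("s",s,(280,280,400,430)),("t",t,(372,105,452,210))):
    h=cv2.cvtColor(im,cv2.COLOR_BGR2HSV)
    for nm,lo,hi in(("orange",(3,140,100),(16,255,255)),("blue",(100,120,20),(125,255,255))):
        m=np.zeros(h.shape[:2],np.uint8);m[y0:y1,x0:x1]=cv2.inRange(h,lo,hi)[y0:y1,x0:x1]
        c=max(cv2.findContours(m,0,1)[0],key=cv2.contourArea)
        hu=cv2.convexHull(c);print(n,nm,cv2.contourArea(c),cv2.approxPolyDP(hu,2.0,True)[:,0].tolist())
E
```

```text
s orange 257.5 [[308, 302], [296, 314], [284, 307], [296, 294], [306, 298]]
s blue 4302.0 [[332, 315], [382, 357], [376, 390], [345, 421], [300, 379], [297, 347]]
t orange 259.5 [[417, 169], [433, 173], [428, 188], [413, 184]]
t blue 2316.0 [[400, 119], [441, 128], [433, 168], [417, 197], [381, 189], [391, 144]]
```

View pics/crop1.png

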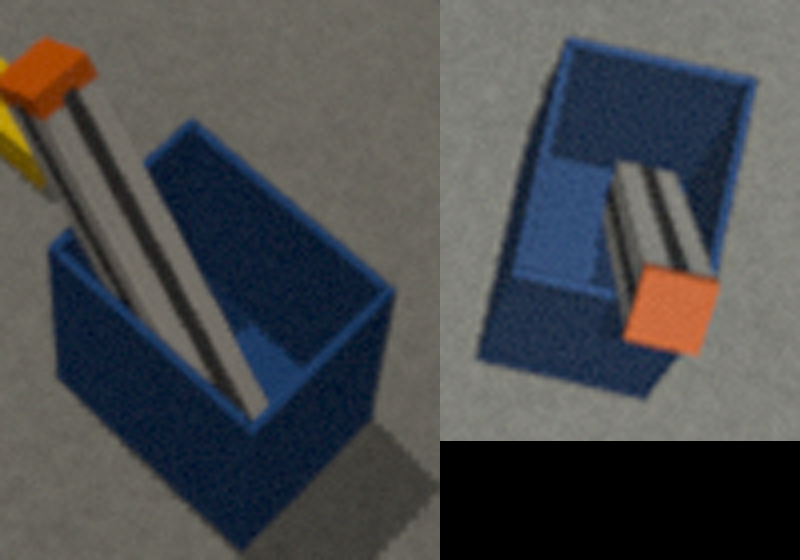

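The crop confirms A: an aluminium strut with an orange cap, leaning in the right-hand bin. In the scene view the near edge of the cap runs from (284,307) to (296,294). The rim corners are at (332,315), (383,358), (348,393) and (297,347).

```bash
cat > geo.py <<'E'
import numpy as np,cv2
from plant import robot,viewer,order
def P(n):
    c=viewer.get_calibration(n);K=np.array([[c["fx"],0,c["cx"]],[0,c["fy"],c["cy"]],[0,0,1]])
    return K@np.c_[np.array(c["R"]),np.array(c["t"])]
PS,PT=P("scene"),P("top")
def tri(s,t):
    X=cv2.triangulatePoints(PS,PT,np.array(s,float).reshape(2,1),np.array(t,float).reshape(2,1))[:,0];X=X[:3]/X[3]
    p=[Q@np.r_[X,1] for Q in(PS,PT)];e=[np.hypot(*(a[:2]/a[2]-b)) for a,b in zip(p,(s,t))]
    return X,np.round(e,1)
def plane(Q,p,z):
    H=Q[:,[0,1,3]].copy();H[:,2]+=Q[:,2]*z
    w=np.linalg.solve(H,[*p,1]);return w[:2]/w[2]
E
python3 - <<'E'
from geo import *
np.set_printoptions(precision=4,suppress=True)
for n,s,t in(("FL",(383,358),(400.4,118.9)),("FR",(348,393),(442.4,127.3)),("NL",(332.5,315.5),(388,172)),
  ("cap nr",(284,307),(428,188)),("cap nl",(296,294),(413,184)),("cap fr",None,(433,173)),("cap fl",(308,299),(417,169))):
    if s: print(n,*tri(s,t))
for n,p in(("NL",(332.5,315.5)),("FL",(383,358)),("FR",(348,393)),("NR",(297.5,346.7))):print(n,plane(PS,p,.135))
for n,p in(("FL",(400.4,118.9)),("FR",(442.4,127.3))):print(n,plane(PT,p,.135))
E
```

```text
FL [ 0.6503 -0.1084  0.1345] [0.1 0.1]
FR [ 0.6281 -0.1927  0.1377] [0.1 0.1]
NL [ 0.5368 -0.0774  0.1325] [0.2 0.3]
cap nr [ 0.4792 -0.1389  0.2048] [0.1 0.1]
cap nl [ 0.4856 -0.1106  0.2105] [0.2 0.2]
cap fl [ 0.5112 -0.1162  0.2227] [0.3 0.5]
NL [ 0.5378 -0.0784]
FL [ 0.6505 -0.1085]
FR [ 0.6279 -0.1915]
NR [ 0.515  -0.1607]
FL [ 0.6498 -0.1085]
FR [ 0.6291 -0.1936]
```

Call:
apply_moves(deltas=[[0,[0,0,-40],-0.045],[0,[0,0,-40],-0.04],[0,[-20,-30,0],0],[0,[-30,-45,0],0],[0,[-30,-45,0],0]], grip_force=20)

```text
t: 0.72
tool_pos: [0.2524, 0.4251, 0.4842]
orientation: [-0.416, -3.114, 0.001]
force: [0.9, -0.9, 0.6]
opening: 0.0474
```

Call:
apply_moves(deltas=[[0,[-30,-45,0],0],[0,[-30,-45,0],0],[0,[-30,-45,0],0],[0,[-30,-45,0],0],[0,[-30,-45,0],0]])

```text
t: 1.35
tool_pos: [0.3377, 0.1682, 0.4845]
orientation: [0.417, 3.114, -0.0]
force: [0.9, -0.3, 0.3]
opening: 0.0011
```

Call:
apply_moves(deltas=[[0,[-30,-45,0],0],[0,[-30,-45,0],0],[0,[-20,-45,0],0],[0,[0,-20,0],0],[0,[0,0,0],0]])

```text
t: 1.98
tool_pos: [0.3738, -0.0018, 0.4844]
orientation: [-0.423, -3.112, 0.0]
force: [-0.5, -1.3, -0.3]
opening: 0.0004
```

```bash
cat >> geo.py <<'E'
def where():
    s=robot.read_state();p=s["tool_pos"];R=cv2.Rodrigues(s["orientation"])[0]
    T=np.array([.5785,-.1507]);g=np.array([.5785-.15*.966,-.1507+.15*.259,.371])
    ex=np.array([.966,-.259]);ey=np.array([.259,.966])
    print("t",s["t"],"F",s["force"].round(1),"xb",(p[:2]-T)@ex,"yb off",(p[:2]-T)@ey,"z",p[2],"xhead",np.degrees(np.arctan2(R[1,0],R[0,0])))
    print("to start, tool mm",(R.T@(g-p)*1000).round(1))
E
python3 -c "
from geo import *
where()"
```

```text
t 1.975 F [-0.5 -1.3 -0.3] xb -0.23631566578795563 yb off 0.09079331824048044 z 0.48440420453465605 xhead 164.53578199399138
to start, tool mm [-87.1 -90.1 113.4]
```

Call:
apply_moves(deltas=[[0,[-25,-40,0],0],[0,[-20,-35,0],0],[0,[-15,-15,20],0],[0,[0,0,45],-0.008],[0,[0,0,40],0]])

```text
t: 2.6
tool_pos: [0.4084, -0.1025, 0.3782]
orientation: [-0.404, -3.115, -0.001]
force: [-0.6, 0.0, -0.5]
opening: 0.0005
```

```bash
python3 -c "
from geo import *
where()
cv2.imwrite('pics/scene1.png',viewer.read_camera('scene')[150:450,150:550])"
```

```text
t 2.6 F [-0.6  0.  -0.5] xb -0.17683688812129003 yb off 0.002468761711577505 z 0.37820787121220945 xhead 165.2051579038464
to start, tool mm [-26.8  -2.6   7.2]
```

View pics/scene1.png

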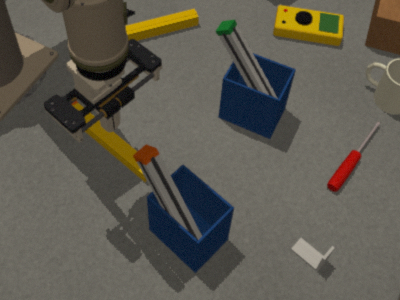

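The picture shows the closed fingers on the robot side of the orange cap (crop (147,155)), lined up with the bin axis. I now push slowly along bin +x.

Call:
apply_moves(deltas=[[0,[-25,-2,10],0],[0,[-20,0,0],0],[0,[-10,0,0],0],[0,[-8,0,0],0],[0,[-8,0,0],0]])

```text
t: 3.28
tool_pos: [0.4765, -0.1233, 0.3701]
orientation: [-0.405, -3.115, 0.0]
force: [-2.3, 1.0, 1.5]
opening: 0.0009
```

```bash
python3 -c "
from geo import *
where()
cv2.imwrite('pics/top1.png',cv2.resize(viewer.read_camera('top')[90:290,300:500],None,fx=2.5,fy=2.5))"
```

```text
t 3.275 F [-2.3  1.   1.5] xb -0.1056622991983803 yb off 5.7584617092875994e-05 z 0.3701434850500587 xhead 165.1928274898595
to start, tool mm [44.4  0.1 -0.9]
```

View pics/top1.png

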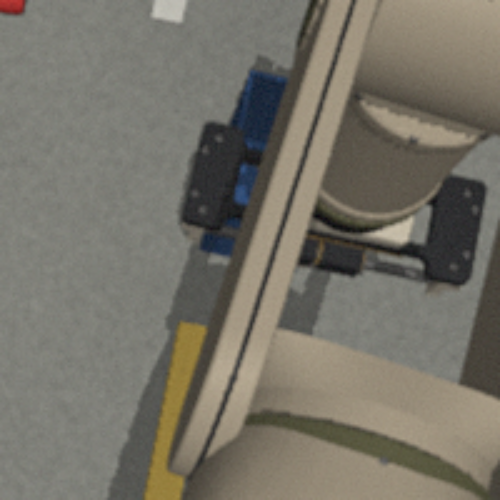

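The arm hides the strut in the top view. The contact force is about 2 N, as expected, so I carry on.

Call:
apply_moves(deltas=[[0,[-8,0,0],0],[0,[-8,0,0],0],[0,[-8,0,0],0],[0,[-8,0,0],0],[0,[-8,0,0],0]])

```text
t: 3.95
tool_pos: [0.5155, -0.134, 0.3697]
orientation: [0.406, 3.115, -0.0]
force: [-1.5, 0.9, 1.0]
opening: 0.0008
```

```bash
python3 -c "
from geo import *
where()
cv2.imwrite('pics/scene2.png',cv2.resize(viewer.read_camera('scene')[240:440,230:430],None,fx=2.5,fy=2.5))"
```

```text
t 3.95 F [-1.5  0.9  1. ] xb -0.0652423031659918 yb off -0.00015150443714033872 z 0.3696990754083924 xhead 165.16640011408103
to start, tool mm [84.8  0.4 -1.3]
```

View pics/scene2.png

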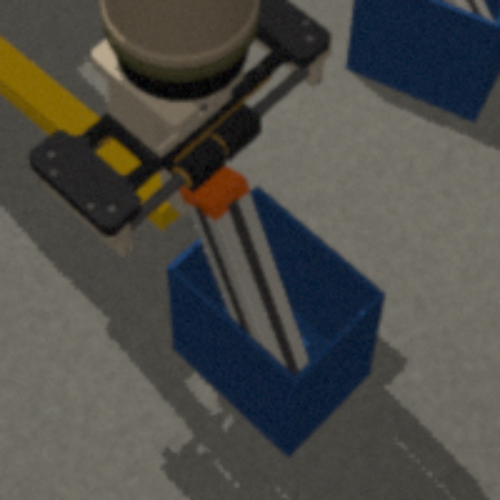

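The strut is rising cleanly: the cap is at (215,190) in the crop and still flat against the fingers. I continue more slowly towards the end.

Call:
apply_moves(deltas=[[0,[-8,0,0],0],[0,[-8,0,0],0],[0,[-8,0,0],0],[0,[-8,0,0],0],[0,[-6,0,0],0]])

```text
t: 4.62
tool_pos: [0.5521, -0.1436, 0.3697]
orientation: [-0.405, -3.115, 0.0]
force: [0.2, 1.7, -0.0]
opening: 0.0003
```

Call:
apply_moves(deltas=[[0,[-5,0,0],0],[0,[-5,0,0],0],[0,[-4,0,0],0],[0,[-4,0,0],0],[0,[0,0,0],0]])

```text
t: 5.25
tool_pos: [0.5692, -0.1481, 0.3697]
orientation: [-0.405, -3.115, -0.0]
force: [-0.1, 0.4, 0.2]
opening: 0.0006
```

```bash
python3 -c "
from geo import *
where()
im=viewer.read_camera('scene');cv2.imwrite('pics/scene3f.png',im)
cv2.imwrite('pics/scene3.png',cv2.resize(im[240:440,230:430],None,fx=2.5,fy=2.5))"
```

```text
t 5.25 F [-0.1  0.4  0.2] xb -0.009650061245263193 yb off 8.437822879808493e-05 z 0.3696907573443827 xhead 165.17345347919544
to start, tool mm [140.4   0.4  -1.3]
```

View pics/scene3.png

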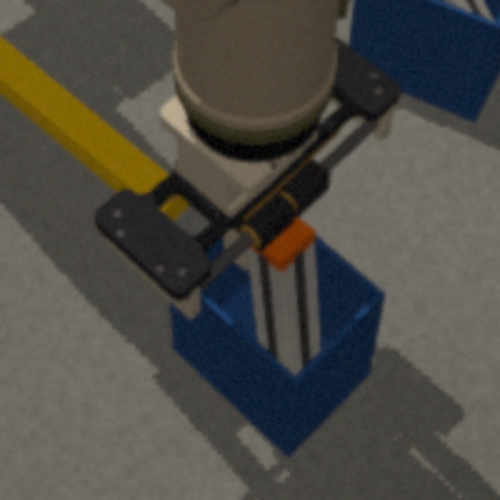

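The strut is now about 6° from upright and the force is near zero, so it is close to its balance point. I push it a little further, pause, and check.

Call:
apply_moves(deltas=[[0,[-4,0,0],0],[0,[-4,0,0],0],[0,[-4,0,0],0],[0,[-3,0,0],0],[0,[0,0,0],0]])

```text
t: 5.92
tool_pos: [0.5837, -0.152, 0.3696]
orientation: [-0.405, -3.115, 0.0]
force: [-0.1, -0.1, 0.6]
opening: 0.0005
```

Call:
apply_moves(deltas=[[0,[0,0,0],0],[0,[0,0,0],0],[0,[10,0,0],0],[0,[20,0,0],0],[0,[30,0,0],0]])

```text
t: 6.55
tool_pos: [0.5246, -0.1363, 0.3697]
orientation: [-0.405, -3.115, -0.0]
force: [-0.6, 0.9, 0.2]
opening: 0.0006
```

Call:
apply_moves(deltas=[[0,[40,0,0],0],[0,[50,0,0],0],[0,[20,0,-50],0],[0,[0,30,-50],0],[0,[0,50,0],0]])

```text
t: 7.18
tool_pos: [0.4395, -0.0311, 0.4749]
orientation: [0.409, 3.106, -0.001]
force: [0.6, -0.5, -0.7]
opening: 0.0003
```

Call:
apply_moves(deltas=[[0,[0,50,0],0],[0,[0,50,0],0],[0,[0,50,0],0],[0,[0,50,0],0],[0,[0,0,0],0]])

```text
t: 7.8
tool_pos: [0.4903, 0.1649, 0.4692]
orientation: [-0.399, -3.115, -0.001]
force: [-0.7, 0.0, -0.7]
opening: 0.0007
```

```bash
python3 - <<'E'
from geo import *
where()
s=viewer.read_camera('scene');t=viewer.read_camera('top');cv2.imwrite('pics/s4.png',s);cv2.imwrite('pics/t4.png',t)
a=cv2.resize(s[270:430,270:400],None,fx=3,fy=3);b=cv2.resize(t[90:225,360:480],None,fx=3,fy=3)
o=np.zeros((480,780,3),np.uint8);o[:480,:390]=a;o[:405,400:760]=b
cv2.imwrite('pics/crop4.png',o)
E
```

```text
t 7.8 F [-0.7  0.  -0.7] xb -0.16690022708541524 yb off 0.282032721646886 z 0.4692108265139835 xhead 165.40581157932863
to start, tool mm [ -14.9 -282.1   98.1]
```

View pics/crop4.png

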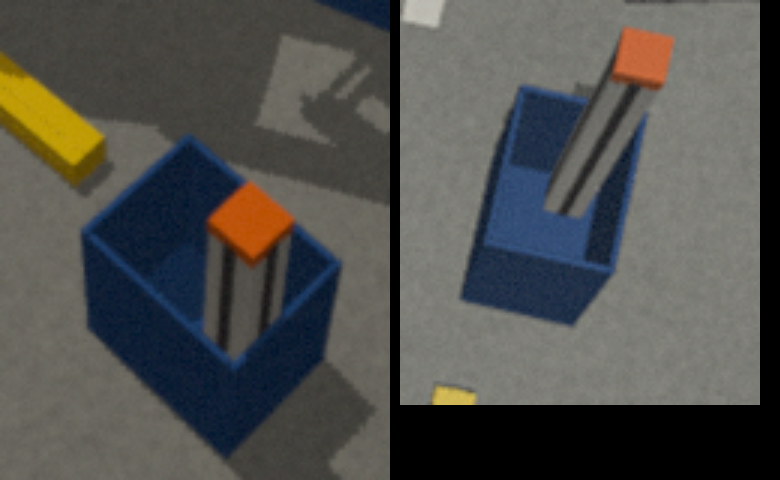

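The strut looks upright. I measure the cap's top face against the expected z = 0.245 and position, and compare the green cap before and after.

```bash
python3 - <<'E'
from geo import *
np.set_printoptions(precision=4,suppress=True)
T=np.array([.5828,-.1348]);B=np.array([[.966,-.259],[.259,.966]])
for n,s,t in(("nr",(339.3,344),(446.7,119.3)),("nl",(353.3,331.3),(431,116)),("fl",(367.7,344),(434,100))):
    X,e=tri(s,t);print(n,X,e,"bin xy",B@(X[:2]-T))
# foot: near bottom edge seen in top view, on the bin floor (z=.005)
for p in((548,205),(583,216)):
    w=plane(PT,((p[0]-400)/3+360,p[1]/3+90),.005);print("foot near edge, bin xy",B@(w-T))
for f in("scene0","s4","top0","t4"):
    h=cv2.cvtColor(cv2.imread(f"pics/{f}.png"),cv2.COLOR_BGR2HSV)
    m=cv2.inRange(h,(55,150,60),(75,255,255));m[:, 400:]=0
    if f[0]=='t':m[:,:235]=0
    c=max(cv2.findContours(m,0,1)[0],key=cv2.contourArea);M=cv2.moments(c);print(f,"green",M["m10"]/M["m00"],M["m01"]/M["m00"],M["m00"])
print(robot.read_state()["force"])
E
```

```text
nr [ 0.5977 -0.1713  0.2421] [0.3 0.4] bin xy [ 0.0239 -0.0314]
nl [ 0.6057 -0.1427  0.2422] [0.7 0.9] bin xy [ 0.0242 -0.0017]
fl [ 0.6352 -0.1509  0.2433] [0.  0.1] bin xy [ 0.0548 -0.002 ]
foot near edge, bin xy [ 0.031  -0.0063]
foot near edge, bin xy [ 0.0286 -0.0344]
scene0 green 376.34567901234567 175.62222222222223 135.0
s4 green 376.57089552238807 175.96641791044777 134.0Traceback (most recent call last):
  File "<stdin>", line 13, in <module>
ValueError: max() iterable argument is empty
```

```bash
python3 -c "
from plant import order
print(order.close_job())"
```

```text
the job is handed in; nothing more can be done
None
```

I tipped the orange-capped strut upright against the far wall of its bin and handed the job in at about 8 s of the 38 s. I never gripped it. The closed fingers pushed its capped end slowly from the robot side, and the wrist force read under about 3 N throughout. The arm then backed off and up, clear of everything.

**Orange strut:** Three corners of the cap's top measured from both cameras stand at 0.242–0.243 m. They should be at 0.245 m, so the top is level to about 2°. The cap lies 40 mm along x and -17 mm along y from the bin's middle. That is about 43 mm off centre, against a limit of 65 mm.

**A small disagreement:** The foot's near edge came out about 5 mm farther along x than the cap's. That corresponds to at most 1.5° of tilt and is within pixel error.

**Green strut:** Its cap moved less than 0.5 px in the scene camera, so it was left as it was. I could not cross-check this in the top view because the script found no green there, probably because the arm hid the cap.

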